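Pry up the bench supply onto its tilt legs

ROBOT

A 6-joint arm with a two-finger parallel gripper is mounted at the origin on the work surface. World frame = base frame: x ahead of the robot, y to its left, z up, the work surface at z = 0. Lengths are in m, angles in degrees, forces in N, time in s.
With the tool pointing down it reaches from about 0.4 to 0.825 m from the base axis. Payload 7 kg.
Tool frame: the origin (TCP) lies on the centre line of the jaws, within the pads' length; the fingertips stand 19 mm ahead of it and the grasp point (between the pads) is the TCP (r.tip_extent is the distance from the TCP to the fingertips, in m); z points along the fingers, y is the line along which they close (so a half turn about z gives the same grasp; the last joint's range is limited). The gripper opens to 88 mm and grips with 3 to 60 N. Pads are 19 mm wide; open, the fingers measure 130 mm over their backs; the gripper's body (78 mm by 193 mm) begins 47 mm behind the grasp point.
Start: joints at [-49.039, 20.546, 0.682, 0, -70.136, -16.507], TCP at [0.279, -0.614, 0.218] pointing down, gripper open.
Joint ranges: [-176.03, 176.03], [-82.01, 121.73], [-58.28, 71.71], [-173.87, 95.51], [-174.79, -0.11], [-173.66, 173.66]. Speed limits (degrees/s): [136.94, 136.94, 172.46, 180, 180, 180].

INTERFACE

Orientations are given as [roll, pitch, yaw] about the fixed x, y, z axes, in that order (R = Rz(yaw) Ry(pitch) Rx(roll)).
In Python, from plant import r gives the robot as it stands. The module is installed in compiled form; this text tells all that it offers.
- The arm moves only by the tool jog_arm, never from a script. Its argument "deltas" is a list that holds one entry, the list of rows, each a list of 5 numbers: the opening, from -1 (shut) to 1 (fully open), then the shift along the world's x, y, z in cm, then the turn about the world's z in rad. In form: [[[claw, dx, dy, dz, turn], ...]]. A call has 1 to 8 rows; each row shifts and turns the commanded pose from where the row before left it; what a row does not reach is not made up. A row lasts 1/8 s, in which the tool goes at most 62.5 mm and 10.7 degrees, less where a joint would pass 70% of its speed; a pose out of reach is approached as far as the arm can. A call with a gripper value outside its range is refused whole. The fingers move at their own pace and stop on an object; "force" is the grip in N (left out, the last holds). Time passes only in rows, so rows that do not move let the fingers close. It gives the time, the measured TCP pose, the force, the opening and the grip force at its end, in the units of the state.
- r.get_state(): the state, without advancing time (a new reading comes with each control period).
- r.capture(name): name is "scene" or "top" or "wrist"; returns the picture (400x640x3 uint8, blue, green, red); there is no depth.
- r.camera_info(name): a dict with "fx", "fy", "cx", "cy" (pixels), "view" (4x4, takes a point from world to camera coordinates). Camera axes: x right, y up, looking along -z (the intrinsics and any distortion apply to the point x, -y, -z); pixel columns grow to the right and rows downward; lengths in m; the calibration is good to about 2 mm. A picture is of the moment at which its call begins: read the wrist's pose just before it. camera_info takes no time and is no camera call; for the wrist camera it gives the pose at the moment of the call.
- r.close_job(): hands the job in; it is judged then, once.
The state is a dict: "time_s": time; "joints": joint angles; "qd": joint speeds; "joint_torque": joint torques, N m; "tcp_pos": TCP position; "eef_rot": TCP orientation; "contact_force": force on the tool from outside, world axes, zero at the start; "moment": the same for the moment, N m; "gripper_width": finger opening in m; "gripper_force": force on a finger pad.
Only numpy, scipy, OpenCV 4.12 (cv2) and the standard library are available. Lean on these libraries where they do the work, as an engineer would, in place of code of your own. Each camera call takes 0.05 s, during which the arm holds its last target. There are 200 camera calls.

TASK

Use the pry bar over the fulcrum block to lever up the front of the heavy bench power supply, just far enough that its sprung tilt legs snap out underneath, then let it down gently onto them. Start by sliding the bar in over the block, under the middle of the front edge, until its tip comes to rest lightly against the hidden stop beneath (a few newtons; the stop must never be pressed hard, nor wedged as the bar levels out), without shoving the supply or the block along; keep the robot itself off the supply, and lift no higher than needed. Finally draw the bar out and lay it (do not drop it) flat on the bench, clear of the supply, the block and the other things, which stay where they are.

Things in the scene. Friction and masses are not known exactly. Their poses are not given: they have to be found in the camera images.
- psu: Heavy bench power supply (about 4.5 kg, varies): grey case 200 deep (x) x 215 wide (y) x 90 mm high on four rubber feet 24 mm high, 18 mm across, centred at x +-85, y +-92 mm. Origin: centre of its footprint, at the bottom of the feet. x points from the front panel (x = -100 mm) to the rear, z up. Tipped up, it pivots on its rear feet, about 194 mm behind the front edge.
- front_edge (a point): Middle of the supply's lower front edge (psu frame x = -100, y = 0, z = 24 mm); the case's underside is 24 mm above the bench. Behind it hangs a stop for a bar's tip (y +-35 mm, down to 3 mm off the bench), its face 12 to 36 mm behind the edge, different each time: feel for it. It bears under 15 N; a bar that levels out reaches up to 8 mm further in, so draw it back as it levels.
- legs (a joint): Two sprung tilt legs under the supply's front (34 mm long, 8 thick, at y +-65; pivot x -60, z 18 mm in psu frame). 0 rad: folded to the rear; a weak spring swings them down and forwards. Supply flat: held at 0.4 to 0.6. Pivot raised about 17 mm (case tilted 0.10 to 0.11 rad): they snap past upright (1.57) to a stop at 1.85 and then carry the supply, tilted about 0.09 rad.
- fulcrum: Dark steel fulcrum block (0.9 kg, loose), base 36 mm (x) x 70 mm (y), with a rounded ridge (10 mm radius) along its y axis whose top is 36 mm above the bench. Origin: centre of its underside. It already stands in front of the power supply, ridge about parallel to the front edge and 56 to 68 mm from it.
- bar: Straight pry bar, 300 mm long in x, 0.4 kg: steel blade 20 mm wide, 8 thick (5 over the last 45 mm); at the other end a black rubber grip 130 long, 24 wide, 18 mm thick (x -150 to -20 mm). Undersides flush. Origin: middle of its length, on the underside; x points to the blade's tip, z up. Starts flat on the bench.
- bar_tip (a point): Middle of the lower edge of the bar's tip (bar frame x = 150 mm, z = 0).
- spool: Bystander: grey wire spool, 68 mm across, 24 mm high. Origin: centre of its underside.
- tester: Bystander: cream component tester box, 90 x 120 x 35 mm (x, y, z). Origin: centre of its underside.
- driver: Bystander: blue-handled screwdriver lying down.
- partsbox: Bystander: small open cardboard box, 70 x 90 x 30 mm. Origin: centre of its underside.
- icstrip: Bystander: black connector strip, 70 mm long, 9 mm high. Origin: centre of its underside.
Things that resemble listed ones, but are neither listed nor needed, are in the scene too. Several things have the shape of the fulcrum; the one meant has the colours described above.

How it is judged (in metres and radians):
On the way, in this order (a step that is already met when the one before it is completed fails the run):
1. the bar's tip is under the front edge of the supply and touches the stop beneath with over 1.5 N, over the fulcrum block, with the supply still down (x of bar_tip in the frame of psu above -0.092 m and y of bar_tip in the frame of psu between -0.06 and 0.06 m and height (world z) of bar_tip below 0.02 m and contact force between bar and stop_c0 above 1.5 N and angle between psu's own z axis and vertical below 0.03 rad and horizontal distance between bar_tip and fulcrum below 0.12 m), for 0.1 s.
2. the supply's front is levered up by the bar over the block (angle between psu's own z axis and vertical above 0.05 rad and contact force between bar and fulcrum above 5 N and contact force between bar and psu above 3 N), for 0.1 s.
3. the tilt legs have snapped out (beyond 1.7 rad) (value of joint legs above 1.7 rad), for 0.1 s.
At the end, for the whole second after the job is handed in: The tilt legs are out (over 1.7 rad) and the supply rests on them, tilted 0.07 to 0.13 rad; the bar lies flat on the bench (within 6 mm and 0.05 rad), its tip out from under the supply, touching neither supply, block nor the other things; all at rest (value of joint legs above 1.7 rad and angle between psu's own z axis and vertical between 0.07 and 0.13 rad and linear speed of each of psu, bar below 0.01 m/s and (x of bar_tip in the frame of psu below -0.105 m or y of bar_tip in the frame of psu above 0.115 m or y of bar_tip in the frame of psu below -0.115 m) and contact force between bar and psu below 0.1 N and contact force between bar and fulcrum below 0.1 N and height (world z) of bar below 0.006 m and angle between bar's own z axis and vertical below 0.05 rad and contact force between bar and spool below 0.1 N and contact force between bar and tester below 0.1 N and contact force between bar and driver below 0.1 N and contact force between bar and partsbox below 0.1 N and contact force between bar and icstrip below 0.1 N).
It fails at once if the supply is lifted too far (tilt over 0.16 rad); or the supply is dropped or jerked (faster than 0.12 m/s) (angle between psu's own z axis and vertical above 0.16 rad or linear speed of psu above 0.12 m/s).
It fails at once if the bar is forced against the supply with more than 50 N, or against its stop with more than 15 N (contact force between bar and psu above 50 N or contact force between bar and stop_c0 above 15 N).
It fails at once if the robot itself touches the supply (contact force between any of the fingers, the arm and psu above 1 N).
It fails at once if the supply is shoved along (its origin moved over 20 mm); or the fulcrum block is shoved more than 20 mm or tipped over (distance of psu from where it was at the start of the episode above 0.02 m or (distance of fulcrum from where it was at the start of the episode above 0.02 m or angle between fulcrum's own z axis and vertical above 0.3 rad)).
It fails at once if the bar is dropped or flung (faster than 1 m/s); or a bystander is moved more than 30 mm (linear speed of bar above 1 m/s or distance of any of spool, tester, driver, partsbox, icstrip from where it was at the start of the episode above 0.03 m).
It also fails if it takes over 72 s, if anything falls off the work surface, if the arm or the gripper's body presses on something with over 40 N, if the wrist force passes 120 N, or if a joint passes its speed limit or range.

## Working session

There is one attempt and no reset: what is moved stays moved. The work goes in short steps, Python scripts to look and compute and a tool call to move; the robot and the scene stay as the last step left them, time stands still between calls to the robot, and variables do not carry over. Pictures are saved under pics/ and viewed, at most 10 in all, crops included, and the job is handed in when it is done.

Besides the shell and the picture viewer there is one more tool, called after "Request:" as a command line: name --argument value ..., lists and objects as JSON in quotes. jog_arm: Moves the arm, as the interface text tells. Its arguments: {"type":"object","properties":{"deltas":{"type":"array"},"force":{"type":"number"}},"required":["deltas"]}

```bash
mkdir -p pics; cat > h.py <<'E'
import numpy as np, cv2
from plant import r
def ray(cam,u,v,info=None):
    i=info or r.camera_info(cam); V=np.array(i["view"]); R=V[:3,:3]; t=V[:3,3]
    d=R.T@np.array([(u-i["cx"])/i["fx"],-(v-i["cy"])/i["fy"],-1.]); return -R.T@t,d
def onz(cam,u,v,z,info=None):
    o,d=ray(cam,u,v,info); return o+d*(z-o[2])/d[2]
def proj(cam,p):
    i=r.camera_info(cam); V=np.array(i["view"]); c=V[:3,:3]@np.array(p)+V[:3,3]
    return i["cx"]+i["fx"]*c[0]/-c[2], i["cy"]+i["fy"]*-c[1]/-c[2]
E
python3 - <<'E'
from h import *
for n in ("scene","top"):
    cv2.imwrite(f"pics/{n}0.png",r.capture(n)); i=r.camera_info(n); print(n,{k:(np.round(v,3).tolist() if k=="view" else v) for k,v in i.items()})
print(r.get_state())
E
```

```text
scene {'fx': 479.3806124384092, 'fy': 479.3806124384092, 'cx': 319.8193337383887, 'cy': 203.38757461682647, 'view': [[0.06, 0.998, -0.009, -0.074], [-0.539, 0.04, 0.842, 0.265], [0.84, -0.046, 0.54, -1.482], [0.0, 0.0, 0.0, 1.0]]}
top {'fx': 403.0382991150076, 'fy': 403.0382991150076, 'cx': 317.8015127341571, 'cy': 204.70835450138603, 'view': [[-0.023, -1.0, -0.004, 0.053], [0.995, -0.023, 0.099, -0.575], [-0.099, -0.002, 0.995, -0.754], [0.0, 0.0, 0.0, 1.0]]}
{'time_s': 0.1, 'joints': array([-4.90398793e+01,  2.05875727e+01,  6.39968867e-01, -1.77106681e-02,
       -7.01380827e+01, -1.65063264e+01]), 'qd': array([-0.01262913, -0.15064672,  0.11459021,  0.05525616, -0.07049257,
       -0.01200906]), 'joint_torque': array([-8.96872316e-04, -5.84164560e+01,  2.93754548e+01,  7.01555416e+00,
        1.01893200e-02, -3.00874956e-05]), 'tcp_pos': array([ 0.27919998, -0.61404947,  0.21752095]), 'eef_rot': array([ 1.79913114e+02, -8.38357094e-03, -1.55552229e+02]), 'contact_force': array([-0.03508642, -0.5763761 , -0.26806279]), 'moment': array([0.01940302, 0.03177876, 0.0055437 ]), 'gripper_force': 0.0, 'gripper_width': 0.08786585748800409}
```

View pics/top0.png

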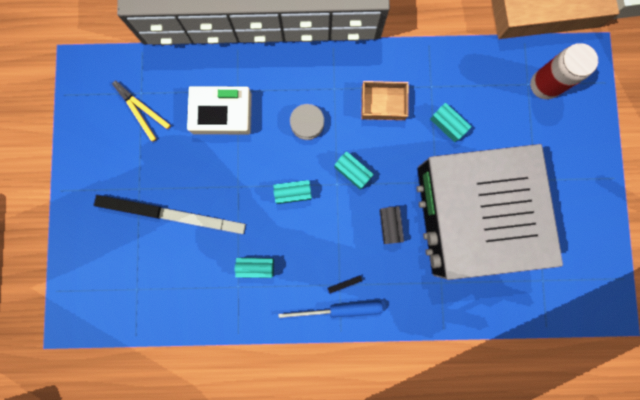

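View pics/scene0.png

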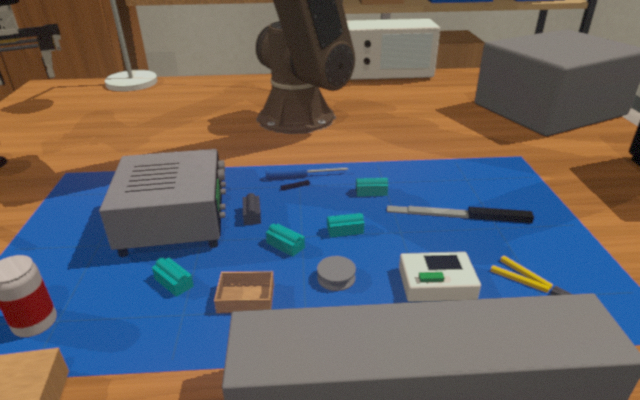

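The top view shows the bar at left (grip about (95,202) to (160,213), tip (245,230)) and the PSU at right, with its front facing the bar (top corners about (430,157), (543,147), (561,265), (445,277)). Fulcrum-shaped items are at (392,225), which is dark steel, and (293,191), (354,169), (254,267) and (452,122), which are teal. The one at (392,225) fits: it is dark and stands in front of the PSU. I'll confirm it in a crop while measuring.

```bash
python3 - <<'E'
from h import *
im=cv2.imread("pics/top0.png"); hsv=cv2.cvtColor(im,cv2.COLOR_BGR2HSV); S=hsv[...,1]; V=hsv[...,2]
def rect(mask,roi):
    m=np.zeros_like(mask); x0,y0,x1,y1=roi; m[y0:y1,x0:x1]=mask[y0:y1,x0:x1]
    c=max(cv2.findContours(m,cv2.RETR_EXTERNAL,cv2.CHAIN_APPROX_NONE)[0],key=cv2.contourArea); return cv2.minAreaRect(c),c
def show(n,rc,z):
    b=cv2.boxPoints(rc); P=np.array([onz("top",*p,z)[:2] for p in b]); c=P.mean(0); e=P[1]-P[0]; f=P[2]-P[1]
    if np.linalg.norm(e)<np.linalg.norm(f): e=f; s=np.linalg.norm(P[1]-P[0])
    else: s=np.linalg.norm(f)
    print(n,"px",np.round(b).astype(int).tolist(),"c",np.round(c,4),"L",round(np.linalg.norm(e),4),"W",round(s,4),"ang",round(np.degrees(np.arctan2(e[1],e[0])),1)); return P
low=((S<90)).astype(np.uint8)*255
a,_=rect((V<70).astype(np.uint8)*255,(80,185,175,225)); show("grip",a,.018)
a,_=rect(((S<100)&(V>110)).astype(np.uint8)*255,(155,195,255,245)); show("blade",a,.008)
a,_=rect(((S<120)&(V<130)).astype(np.uint8)*255,(370,195,412,255)); show("fulcrum z.036",a,.036); 
a,c=rect(((S<60)&(V>120)).astype(np.uint8)*255,(425,135,575,290)); show("psu top",a,.114)
ap=cv2.approxPolyDP(cv2.convexHull(c),6,True)[:,0]; print([(p.tolist(),np.round(onz("top",*map(float,p),.114)[:2],4).tolist()) for p in ap])
A=cv2.resize(im[140:290,360:470],None,fx=4,fy=4,interpolation=cv2.INTER_CUBIC)[:600]
s=cv2.imread("pics/scene0.png"); B=cv2.resize(s[150:250,195:285],None,fx=4,fy=4,interpolation=cv2.INTER_CUBIC)
B=cv2.copyMakeBorder(B,0,200,0,0,cv2.BORDER_CONSTANT); cv2.imwrite("pics/crop.png",np.hstack([A,B])[:, :800])
E
```

```text
grip px [[94, 205], [96, 194], [161, 206], [159, 217]] c [0.5835 0.4149] L 0.1308 W 0.0223 ang -102.2
blade px [[160, 218], [162, 207], [245, 223], [243, 234]] c [0.5514 0.2694] L 0.1703 W 0.0223 ang -102.3
fulcrum z.036 px [[380, 208], [400, 206], [404, 241], [384, 244]] c [ 0.5335 -0.101 ] L 0.0684 W 0.0389 ang -175.6
psu top px [[429, 157], [544, 140], [562, 265], [447, 282]] c [ 0.5506 -0.2664] L 0.2182 W 0.2054 ang -176.4
[([539, 144], [0.6648, -0.3504]), ([561, 265], [0.4545, -0.3716]), ([446, 278], [0.4371, -0.1752]), ([429, 158], [0.6446, -0.1568])]
```

View pics/crop.png

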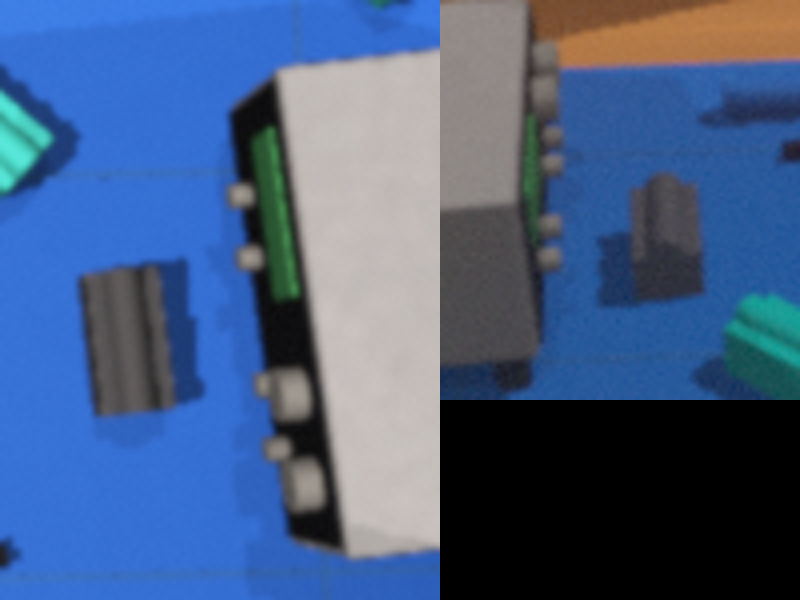

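The crop confirms it: the dark steel block with the rounded ridge, at (392,225) in the top view, is right in front of the PSU panel. The others are all teal. The panel's lower corners are at about (418,168) and (433,274.5), and the ridge centre is at about (391,225).

```bash
python3 - <<'E'
from h import *
a=onz("top",418,168,.024);b=onz("top",432.8,274.5,.024); c=onz("top",429.5,157.5,.114);d=onz("top",445.5,278,.114)
print("low",a,b,np.linalg.norm(a-b),"up",c,d,np.linalg.norm(c-d))
for p,q in((a,b),(c,d)):
    m=(p+q)/2; t=(q-p)/np.linalg.norm(q-p); print("mid",m,"psu x dir",np.degrees(np.arctan2(-t[0],t[1]))+0, )
r0=onz("top",390.8,207.5,.036);r1=onz("top",394,241.5,.036);rr=onz("top",391.5,224.5,.036); print("ridge",r0,r1,rr,np.linalg.norm(r1-r0))
m=(a+b)/2; x=np.array([np.cos(np.radians(-85)),np.sin(np.radians(-85)),0]); print("gap",(m-rr)@x, "lat",(m-rr)@np.array([-x[1],x[0],0]))
# scene view check: PSU top front edge pixels, ridge
for z,u,v in((.036,250,205),):print("scene ridge",onz("scene",u,v,z))
print(proj("scene",rr),proj("scene",m),proj("scene",c),proj("scene",d))
print("bar tip",onz("top",244,228.5,.005),"bar end",onz("top",95,199.5,.018))
E
```

```text
low [ 0.64404511 -0.15948083  0.024     ] [ 0.4363805  -0.17798453  0.024     ] 0.20848735665164486 up [ 0.64541886 -0.15775788  0.114     ] [ 0.43714975 -0.17439556  0.114     ] 0.20893261694070345
mid [ 0.5402128  -0.16873268  0.024     ] psu x dir 95.09182510776647
mid [ 0.54128431 -0.16607672  0.114     ] psu x dir 94.56740226344675
ridge [ 0.56618782 -0.10062528  0.036     ] [ 0.50105329 -0.1040546   0.036     ] [ 0.53352465 -0.1006274   0.036     ] 0.06522474594093523
gap 0.0684290273683692 lat 0.0007269399030923355
scene ridge [ 0.54617871 -0.1041245   0.036     ]
(np.float64(252.043373414574), np.float64(201.67847255965688)) (np.float64(219.76980394513544), np.float64(209.4988410052343)) (np.float64(213.1469521638717), np.float64(199.70577799271257)) (np.float64(217.57148557129455), np.float64(149.14996197511294))
bar tip [0.53380602 0.18746912 0.005     ] bar end [0.5973216  0.47928654 0.018     ]
```

Request:
jog_arm --deltas '[[[1,1.3,4.45,0,0.039],[1,1.3,4.45,0,0.039],[1,1.3,4.45,0,0.039],[1,1.3,4.45,0,0.039],[1,1.3,4.45,0,0.039],[1,1.3,4.45,0,0.039],[1,1.3,4.45,0,0.039],[1,1.3,4.45,0,0.039]]]'

```text
time_s: 1.1
tcp_pos: [0.3834, -0.2569, 0.2182]
eef_rot: [180.0, 0.0, -137.6]
contact_force: [1.0, 0.4, -0.3]
gripper_width: 0.0877
gripper_force: 0.0
```

Request:
jog_arm --deltas '[[[1,1.3,4.45,0,0.039],[1,1.3,4.45,0,0.039],[1,1.3,4.45,0,0.039],[1,1.3,4.45,0,0.039],[1,1.3,4.45,0,0.039],[1,1.3,4.45,0,0.039],[1,1.3,4.45,0,0.039],[1,1.3,4.45,0,0.039]]]'

```text
time_s: 2.1
tcp_pos: [0.4874, 0.0991, 0.2182]
eef_rot: [180.0, -0.0, -119.7]
contact_force: [0.5, -0.0, 0.6]
gripper_width: 0.0875
gripper_force: 0.0
```

Request:
jog_arm --deltas '[[[1,1.3,4.45,0,0.039],[1,1.3,4.45,0,0.039],[1,1.3,4.45,0,0.039],[1,1.3,4.45,0,0.039],[1,1.3,4.45,0,0.039],[1,1.3,4.45,0,0.039],[1,1.3,4.45,0,0.039],[1,0,0,0,0]]]'

```text
time_s: 3.1
tcp_pos: [0.5783, 0.4115, 0.216]
eef_rot: [179.9, -0.1, -104.0]
contact_force: [-0.9, -0.4, -1.4]
gripper_width: 0.088
gripper_force: 0.0
```

```bash
python3 - <<'E'
from h import *
s=r.get_state(); print(s["time_s"],s["tcp_pos"],s["eef_rot"],s["joints"])
i=r.camera_info("wrist"); im=r.capture("wrist"); cv2.imwrite("pics/w1.png",im)
V=cv2.cvtColor(im,cv2.COLOR_BGR2HSV)[...,2]
print(i["fx"],i["cx"],i["cy"]); 
g=[onz("wrist",u,v,.018,i)[:2] for u,v in((0,0),(639,0),(0,399),(639,399))]; print(np.round(g,3))
E
```

```text
3.1 [0.57831446 0.41154929 0.21603319] [ 1.79927976e+02 -1.19747277e-01 -1.04021357e+02] [ 5.11056606e+01  2.39726366e+01  5.59247033e+00 -1.57686418e-02
 -7.17587679e+01 -6.51221391e+01]
326.7061830142681 320.040000214696 197.87971056400306
[[0.843 0.169]
 [0.232 0.32 ]
 [1.102 0.623]
 [0.215 0.844]]
```

View pics/w1.png

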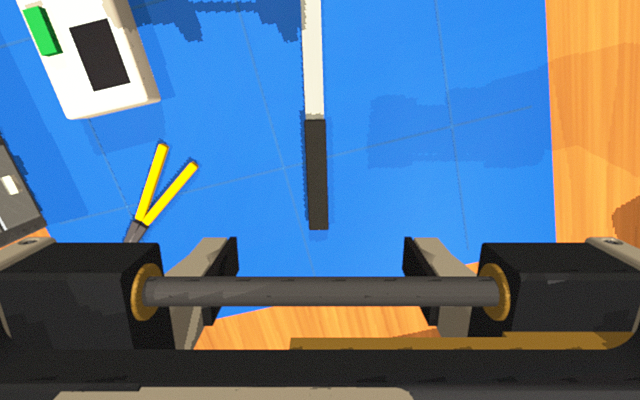

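The wrist view shows the rubber grip running from (315,120) to its end at (318,230), nearly centred between the fingers. I'll measure it to refine the pose.

```bash
python3 - <<'E'
from h import *
s=r.get_state(); i=r.camera_info("wrist")
a=onz("wrist",317.5,229.5,.018,i); b=onz("wrist",314.8,120,.018,i); print(a,b,np.linalg.norm(a-b))
d=(b-a)/np.linalg.norm(b-a); print("ang",np.degrees(np.arctan2(d[1],d[0])),"yaw",s["eef_rot"][2]); t=a+.025*d; print("target",t,"delta",t-s["tcp_pos"])
E
```

```text
[0.59847555 0.4783849  0.018     ] [0.57001587 0.35337891 0.018     ] 0.12820471716453632
ang -102.8257184441755 yaw -104.0900576321506
target [0.5929259  0.45400865 0.018     ] delta [ 0.0149219   0.04395137 -0.19849358]
```

Request:
jog_arm --deltas '[[[1,0.75,2.2,0,0.013],[1,0.75,2.2,0,0.013],[1,0,0,-4.5,0],[1,0,0,-4.5,0],[1,0,0,-4.5,0],[1,0,0,-3,0],[1,0,0,-2,0],[1,0,0,-1.1,0]]]'

```text
time_s: 4.15
tcp_pos: [0.5934, 0.4524, 0.0218]
eef_rot: [180.0, -0.0, -102.7]
contact_force: [0.5, -0.6, 0.0]
gripper_width: 0.0874
gripper_force: 0.0
```

Request:
jog_arm --deltas '[[[1,0,0,0,0],[-1,0,0,0,0],[-1,0,0,0,0],[-1,0,0,0,0],[-1,0,0,0,0],[-1,0,0,0,0]]]' --force 8

```text
time_s: 4.9
tcp_pos: [0.5934, 0.4531, 0.0225]
eef_rot: [-180.0, 0.0, -102.7]
contact_force: [-0.4, -0.1, 0.0]
gripper_width: 0.0432
gripper_force: 0.0
```

Request:
jog_arm --deltas '[[[-1,0,0,0,0],[-1,0,0,0,0],[-1,0,0,0,0],[-1,0,0,0,0]]]'

```text
time_s: 5.4
tcp_pos: [0.5934, 0.4531, 0.0223]
eef_rot: [180.0, -0.0, -102.7]
contact_force: [0.6, -0.2, 0.1]
gripper_width: 0.0034
gripper_force: 0.0
```

Request:
jog_arm --deltas '[[[-1,0,0,1.0,0],[-1,0,0,1,0],[-1,0,0,1,0],[-1,0,0,1,0],[-1,0,0,0,0],[-1,0,0,0,0]]]'

```text
time_s: 6.15
tcp_pos: [0.5932, 0.453, 0.0622]
eef_rot: [180.0, -0.0, -102.7]
contact_force: [-1.1, 0.2, 1.0]
gripper_width: 0.0004
gripper_force: 0.0
```

```bash
python3 - <<'E'
from h import *
print(r.get_state()); s=r.capture("scene"); cv2.imwrite("pics/s2.png",cv2.resize(s[130:280,340:580],None,fx=3,fy=3))
E
```

```text
{'time_s': 6.15, 'joints': array([ 5.22487159e+01,  3.35212566e+01,  6.11682944e-01, -1.34714559e-02,
       -5.71034450e+01, -6.49130738e+01]), 'qd': array([-0.01852242,  0.43297629, -0.3204902 , -0.00328958,  0.01386792,
        0.05657361]), 'joint_torque': array([ 1.25236696e-02, -7.23654342e+01,  2.64831287e+01,  6.32543474e+00,
       -5.36152557e-02,  5.71385826e-04]), 'tcp_pos': array([0.59321163, 0.45295413, 0.06218293]), 'eef_rot': array([ 1.79984237e+02, -6.99601635e-03, -1.02671675e+02]), 'contact_force': array([-1.11422609,  0.20583356,  1.00847283]), 'moment': array([0.0558828 , 0.1115455 , 0.02336665]), 'gripper_force': 0.0, 'gripper_width': 0.0004441815804865044}
```

View pics/s2.png

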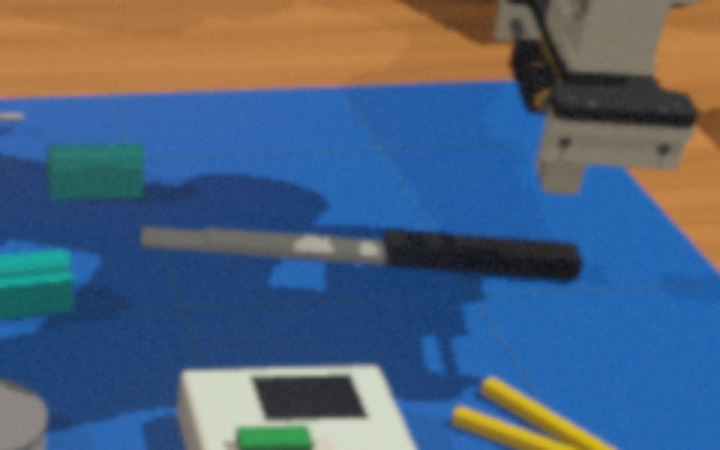

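```bash
python3 - <<'E'
from h import *
s=r.get_state(); t=s["tcp_pos"]; print("fingertip proj",proj("scene",t-[0,0,.019]))
print("bar end pred",proj("scene",[.598,.479,.009]),"tip",proj("scene",[.534,.187,.004]), "seen end 532,217 tip 388,209")
print("scene-based end",onz("scene",532,217,.009),"tip",onz("scene",388,209,.005))
for p in ([0,0,0],): print("base",proj("scene",p),proj("top",[0.593,.453,.04]))
E
```

```text
fingertip proj (np.float64(521.8413481204066), np.float64(203.63595167431376))
bar end pred (np.float64(531.585485761798), np.float64(218.11401507127326)) tip (np.float64(386.58880435191287), np.float64(208.94654066592278)) seen end 532,217 tip 388,209
scene-based end [0.59407726 0.48161422 0.009     ] tip [0.53593198 0.18966652 0.005     ]
base (np.float64(295.8737547029109), np.float64(117.74197339016341)) (np.float64(102.2488527481685), np.float64(200.13877731529334))
```

The picture shows the bar still flat and unmoved: tip at about (388,209) and end at (532,217) in the full frame. The gripper closed without it. Its fingertips appear near (528,193), about 10 px above where I predicted them. I'll check that offset.

```bash
python3 - <<'E'
from h import *
print("ext",r.tip_extent); s=r.get_state(); t=s["tcp_pos"]
for z in (.04,.06,.08): print(z,onz("scene",528,193,z))
i=r.camera_info("wrist"); V=np.array(i["view"]); print("wristcam pos rel tcp",-V[:3,:3].T@V[:3,3]-t, V[2,:3])
a=r.capture("top"); b=r.capture("wrist")
print("top proj tip/tcp/bodybase",proj("top",t-[0,0,.019]),proj("top",t),proj("top",t+[0,0,.047]),"wrist proj tip",proj("wrist",t-[0,0,.019]))
A=cv2.resize(a[140:270,20:190],(523,400)); B=cv2.resize(b,None,fx=.43,fy=.43); B=cv2.copyMakeBorder(B,0,400-B.shape[0],0,0,cv2.BORDER_CONSTANT); cv2.imwrite("pics/x3.png",np.hstack([A,B]))
E
```

```text
ext 0.019
0.04 [0.54904826 0.48551393 0.04      ]
0.06 [0.58046992 0.46725028 0.06      ]
0.08 [0.61189158 0.44898664 0.08      ]
wristcam pos rel tcp [-0.01642016 -0.07655505  0.16640225] [-0.06251968 -0.28227645  0.95729373]
top proj tip/tcp/bodybase (np.float64(101.53692912623723), np.float64(199.91123006963727)) (np.float64(96.05720378487064), np.float64(198.78654217441002)) (np.float64(81.23996074119887), np.float64(195.74537261686743)) wrist proj tip (np.float64(321.00575273102794), np.float64(232.84887850593395))
```

View pics/x3.png

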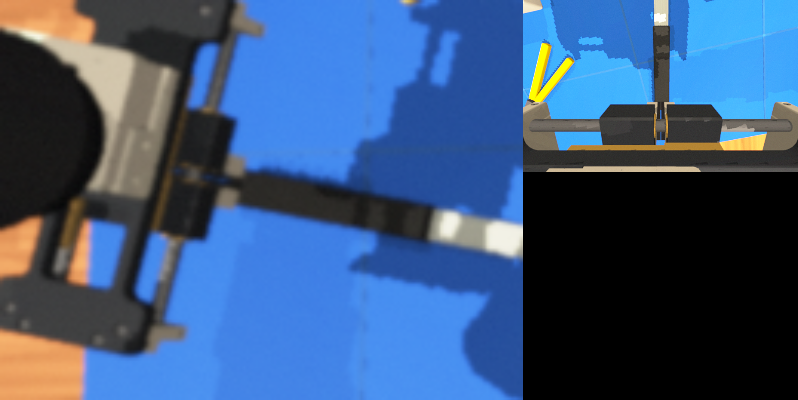

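The top and scene views both put the real fingertips about 20 mm higher than the nominal TCP minus 19 mm, so they closed just above the 18 mm grip. Laterally they are centred. I'll reopen and lower carefully until the fingertips are just off the bench, watching the force.

Request:
jog_arm --deltas '[[[0,0,0,0,0],[0,0,0,0,0],[0,0,0,0,0],[0,0,0,0,0],[0,0,0,-1,0],[0,0,0,-1,0],[0,0,0,-1,0],[0,0,0,-1,0]]]'

```text
time_s: 7.3
tcp_pos: [0.5933, 0.4529, 0.0212]
eef_rot: [180.0, -0.0, -102.7]
contact_force: [0.4, 0.6, 0.2]
gripper_width: 0.0437
gripper_force: 0.0
```

Request:
jog_arm --deltas '[[[0,0,0,-0.2,0],[0,0,0,-0.2,0],[0,0,0,-0.2,0],[0,0,0,-0.2,0],[0,0,0,0,0]]]'

```text
time_s: 7.92
tcp_pos: [0.5934, 0.453, 0.0144]
eef_rot: [180.0, 0.0, -102.7]
contact_force: [-0.0, 0.2, -0.0]
gripper_width: 0.0438
gripper_force: 0.0
```

Request:
jog_arm --deltas '[[[0,0,0,-0.2,0],[0,0,0,-0.2,0],[0,0,0,-0.2,0],[0,0,0,0,0]]]'

```text
time_s: 8.43
tcp_pos: [0.5933, 0.4529, 0.008]
eef_rot: [180.0, -0.0, -102.7]
contact_force: [-0.4, -0.6, 0.4]
gripper_width: 0.0438
gripper_force: 0.0
```

Request:
jog_arm --deltas '[[[0,0,0,-0.2,0],[0,0,0,-0.1,0],[0,0,0,0,0]]]'

```text
time_s: 8.8
tcp_pos: [0.5933, 0.453, 0.0052]
eef_rot: [180.0, -0.0, -102.7]
contact_force: [1.3, 0.3, 0.2]
gripper_width: 0.0436
gripper_force: 0.0
```

Request:
jog_arm --deltas '[[[0,0,0,-0.2,0],[0,0,0,0,0]]]'

```text
time_s: 9.05
tcp_pos: [0.5933, 0.453, 0.0032]
eef_rot: [180.0, -0.0, -102.7]
contact_force: [0.2, -0.6, 0.4]
gripper_width: 0.0439
gripper_force: 0.0
```

Request:
jog_arm --deltas '[[[0,0,0,-0.2,0],[0,0,0,0,0]]]'

```text
time_s: 9.3
tcp_pos: [0.5933, 0.4529, 0.0011]
eef_rot: [180.0, -0.0, -102.7]
contact_force: [-0.4, -0.5, -0.7]
gripper_width: 0.0436
gripper_force: 0.0
```

Request:
jog_arm --deltas '[[[-1,0,0,0,0],[-1,0,0,0,0],[-1,0,0,0,0],[-1,0,0,0,0]]]' --force 8

```text
time_s: 9.8
tcp_pos: [0.5933, 0.4531, 0.0014]
eef_rot: [180.0, -0.0, -102.7]
contact_force: [-0.3, -0.2, 0.6]
gripper_width: 0.024
gripper_force: 8.0
```

Request:
jog_arm --deltas '[[[-1,0,0,0.7,0],[-1,0,0,0.7,0],[-1,0,0,0.7,0],[-1,0,0,0.7,0],[-1,0,0,0.7,0],[-1,0,0,0.7,0],[-1,0,0,0,0],[-1,0,0,0,0]]]'

```text
time_s: 10.8
tcp_pos: [0.5935, 0.4535, 0.0435]
eef_rot: [-180.0, 0.1, -102.7]
contact_force: [-0.7, 1.2, -1.8]
gripper_width: 0.0239
gripper_force: 8.0
```

```bash
python3 - <<'E'
from h import *
s=r.get_state(); print(s["contact_force"],s["moment"],s["gripper_width"])
s=r.capture("scene"); cv2.imwrite("pics/s4.png",cv2.resize(s[150:260,350:570],None,fx=3.6,fy=3.6))
E
```

```text
[-0.67833825  1.15828894 -1.78200084] [0.42961405 0.00695813 0.02449442] 0.023931538649066133
```

View pics/s4.png

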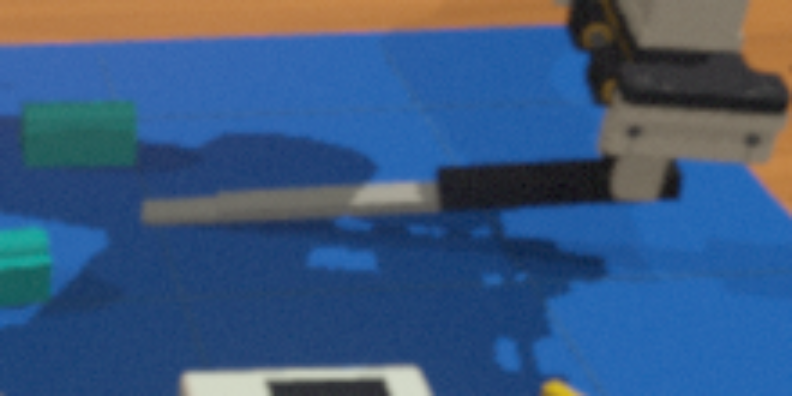

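The tip is still on the bench at about (390,210) in the full frame while the bar pivots in the pads, so the pitch follows the lift. I'll raise to about 18.5°, then firm up the grip.

Request:
jog_arm --deltas '[[[-1,0,-0.1,0.75,0],[-1,0,-0.1,0.75,0],[-1,0,-0.2,0.75,0],[-1,0,-0.2,0.75,0],[-1,0,-0.2,0.75,0],[-1,0,-0.2,0.75,0],[-1,0,0,0,0],[-1,0,0,0,0]]]'

```text
time_s: 11.85
tcp_pos: [0.5936, 0.4436, 0.0886]
eef_rot: [-180.0, 0.1, -102.7]
contact_force: [-0.2, 1.5, -2.3]
gripper_width: 0.0245
gripper_force: 8.0
```

Request:
jog_arm --deltas '[[[-1,0,0,0,0],[-1,0,0,0,0],[-1,0,0,1,0],[-1,0,0,2,0],[-1,0,0,2,0],[-1,0,0,1,0],[-1,0,0,0,0],[-1,0,0,0,0]]]' --force 40

```text
time_s: 12.85
tcp_pos: [0.593, 0.4428, 0.1477]
eef_rot: [180.0, -0.0, -102.7]
contact_force: [0.0, 0.1, -3.1]
gripper_width: 0.0232
gripper_force: 40.0
```

```bash
python3 - <<'E'
from h import *
s=r.get_state(); print(s["time_s"],s["tcp_pos"],s["contact_force"],s["moment"])
s=r.capture("scene"); t=r.capture("top"); cv2.imwrite("pics/t5.png",t)
cv2.imwrite("pics/s5f.png",s); cv2.imwrite("pics/s5.png",np.vstack([cv2.resize(s[130:250,350:570],(660,360)),cv2.resize(t[170:250,60:280],(660,240))]))
E
```

```text
12.85 [0.59301309 0.44277835 0.14773922] [ 0.04042394  0.09335371 -3.11695484] [0.33288956 0.02485371 0.02340115]
```

View pics/s5.png

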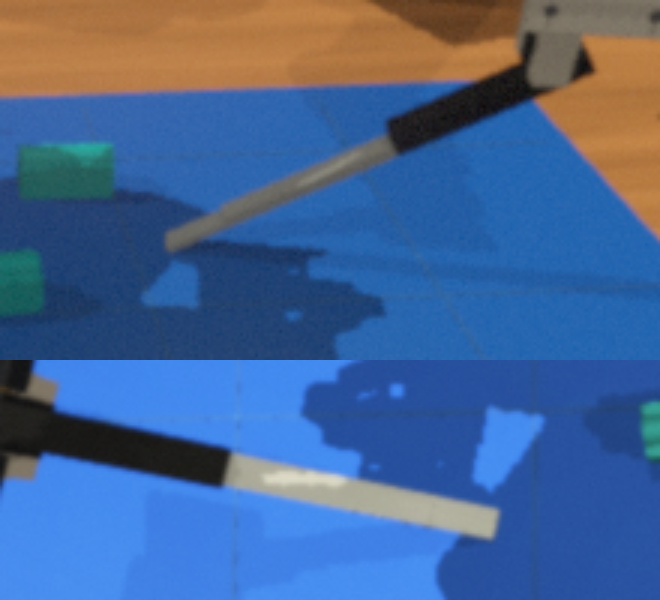

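Scene view: tip at about (405.5,211), grip/blade boundary at about (481,175.7). Top view: tip (225.7,224.7), boundary (136,206.3). The bar is firmly held, pitched tip-down. I'll triangulate both points.

```bash
cat >> h.py <<'E'
def tri(ps,pt):
    o1,d1=ray("scene",*ps);o2,d2=ray("top",*pt); A=np.c_[d1,-d2]; k=np.linalg.lstsq(A,o2-o1,rcond=None)[0]
    p,q=o1+k[0]*d1,o2+k[1]*d2; return (p+q)/2,np.linalg.norm(p-q)
E
python3 - <<'E'
from h import *
a,e=tri((405.5,211),(225.7,224.7)); b,f=tri((481,175.5),(136,206.3)); t=r.get_state()["tcp_pos"]
print(a,e,b,f,np.linalg.norm(a-b)); d=a-b; print("pitch",np.degrees(np.arctan2(-d[2],np.hypot(*d[:2]))),"yaw",np.degrees(np.arctan2(d[1],d[0]))); print("tip-tcp",a-t,np.linalg.norm(a-t))
E
```

```text
[0.54250518 0.22567631 0.00217352] 0.0021528578732471714 [0.57355395 0.36231104 0.10093491] 0.00417101818322413 0.17142604205073328
pitch 35.177865729404495 yaw -102.80244036613969
tip-tcp [-0.05054533 -0.21706398 -0.14526087] 0.2660306824041755
```

Request:
jog_arm --deltas '[[[-1,0,0,2,0],[-1,0,0,2,0.06],[-1,0,0,2,0.1],[-1,0,0,1,0.1],[-1,0,0,0,0.05],[-1,0,0,0,0],[-1,0,0,0,0]]]' --force 60

```text
time_s: 13.82
tcp_pos: [0.5931, 0.4429, 0.2175]
eef_rot: [179.9, -0.0, -85.0]
contact_force: [0.7, -0.9, -3.2]
gripper_width: 0.023
gripper_force: 60.0
```

```bash
cat >> h.py <<'E'
def blade(roi_s,roi_t,smax=70,vmin=95,dbg=None):
    """blade ends (tip, root): pixels in both views"""
    out={}
    for n,(x0,y0,x1,y1) in (("scene",roi_s),("top",roi_t)):
        im=r.capture(n); 
        if dbg: cv2.imwrite(f"pics/{dbg}_{n}.png",im)
        h=cv2.cvtColor(im,cv2.COLOR_BGR2HSV); m=((h[...,1]<smax)&(h[...,2]>vmin)).astype(np.uint8)*255
        k=np.zeros_like(m);k[y0:y1,x0:x1]=m[y0:y1,x0:x1]; k=cv2.morphologyEx(k,cv2.MORPH_CLOSE,np.ones((5,5)))
        c=max(cv2.findContours(k,cv2.RETR_EXTERNAL,cv2.CHAIN_APPROX_NONE)[0],key=cv2.contourArea)
        b=cv2.boxPoints(cv2.minAreaRect(c)); e=[(b[i]+b[(i+1)%4])/2 for i in range(4)]
        L=[np.linalg.norm(b[i]-b[(i+1)%4]) for i in range(4)]; i=int(np.argmin(L)); p=[e[i],e[(i+2)%4]]
        p.sort(key=lambda q:q[0]); out[n]=p if n=="scene" else p[::-1]; print(n,np.round(p,1).tolist(),"wid",round(min(L),1))
    tip,e1=tri(out["scene"][0],out["top"][0]); root,e2=tri(out["scene"][1],out["top"][1]); d=tip-root; t=r.get_state()["tcp_pos"]
    print("tip",np.round(tip,4),"err",round(e1,4),"root",np.round(root,4),round(e2,4),"len",round(np.linalg.norm(d),4),"pitch",round(np.degrees(np.arctan2(-d[2],np.hypot(*d[:2]))),1),"yaw",round(np.degrees(np.arctan2(d[1],d[0])),1),"tcp",np.round(t,4))
    return tip,root
E
python3 - <<'E'
from h import *
print(r.get_state()["contact_force"])
blade((360,120,500,260),(100,170,300,260),dbg="b6")
E
```

```text
[ 0.65242478 -0.91778874 -3.17570589]
scene [[409.5, 193.39999389648438], [489.8999938964844, 145.8000030517578]] wid 23.8
top [[117.0, 186.0], [218.0, 186.0]] wid 12.0
tip [0.6075 0.2159 0.0877] err 0.0053 root [0.5983 0.3573 0.1788] 0.0037 len 0.1685 pitch 32.7 yaw -86.3 tcp [0.5933 0.443  0.2178]
```

Request:
jog_arm --deltas '[[[-1,-0.9,-4.2,0,0],[-1,-0.9,-4.2,0,0],[-1,-0.9,-4.2,0,0],[-1,-0.9,-4.2,0,0],[-1,-0.9,-4.2,0,0],[-1,-0.9,-4.2,0,0],[-1,-0.9,-4.2,0,0],[-1,-0.9,-4.2,0,0]]]'

```text
time_s: 14.92
tcp_pos: [0.5209, 0.1057, 0.2186]
eef_rot: [-180.0, 0.0, -84.9]
contact_force: [0.5, -0.4, -3.7]
gripper_width: 0.0229
gripper_force: 60.0
```

Request:
jog_arm --deltas '[[[-1,-0.2,-1.3,0,0],[-1,0,0,0,0],[-1,0,0,0,0]]]'

```text
time_s: 15.3
tcp_pos: [0.5197, 0.0948, 0.2184]
eef_rot: [-180.0, 0.0, -84.9]
contact_force: [-0.1, -0.5, -4.7]
gripper_width: 0.0229
gripper_force: 60.0
```

```bash
python3 - <<'E'
from h import *
blade((225,120,335,230),(255,195,430,235),dbg="b7")
a=cv2.imread("pics/b7_scene.png")[110:260,150:410];b=cv2.imread("pics/b7_top.png")[150:280,240:500]
cv2.imwrite("pics/b7.png",np.vstack([cv2.resize(a,(520,300)),cv2.resize(b,(520,260))]))
E
```

```text
scene [[239.6999969482422, 189.39999389648438], [308.70001220703125, 149.3000030517578]] wid 21.8
top [[336.3999938964844, 226.3000030517578], [407.8999938964844, 220.39999389648438]] wid 12.9
tip [ 0.5388 -0.1237  0.0705] err 0.002 root [0.5276 0.0156 0.1509] 0.0116 len 0.1613 pitch 29.9 yaw -85.4 tcp [0.5196 0.0949 0.2182]
```

View pics/b7.png

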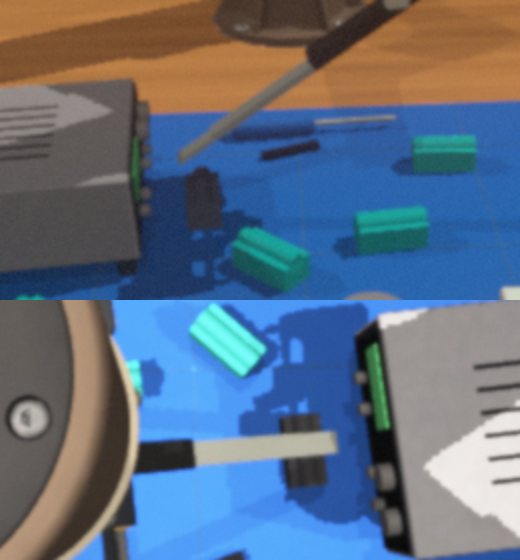

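The view shows the bar pitched down with its tip past the dark block's ridge (scene (241,189), top (408.5,221)), about 22 mm beyond the ridge and laterally centred to about 2 mm. Now I'll lower it onto the ridge with a medium grip so the bar can rotate.

Request:
jog_arm --deltas '[[[-1,0,0,-1,0],[-1,0,0,-1,0],[-1,0,0,-1,0],[-1,0,0,-1,0],[-1,0,0,0,0]]]' --force 20

```text
time_s: 16.02
tcp_pos: [0.5188, 0.0935, 0.1773]
eef_rot: [179.9, -0.1, -84.9]
contact_force: [1.3, -2.3, -3.1]
gripper_width: 0.0238
gripper_force: 20.0
```

Request:
jog_arm --deltas '[[[-1,0,0,-0.4,0],[-1,0,0,-0.4,0],[-1,0,0,-0.4,0],[-1,0,0,-0.4,0],[-1,0,0,0,0]]]'

```text
time_s: 16.65
tcp_pos: [0.5192, 0.0939, 0.162]
eef_rot: [180.0, -0.0, -84.9]
contact_force: [1.2, -2.3, -1.4]
gripper_width: 0.0236
gripper_force: 20.0
```

Request:
jog_arm --deltas '[[[-1,0,0.1,-0.6,0],[-1,0,0.1,-0.6,0],[-1,0,0.1,-0.6,0],[-1,0,0.1,-0.6,0],[-1,0,0.1,-0.6,0],[-1,0,0,-0.6,0],[-1,0,0,-0.6,0],[-1,0,0,0,0]]]'

```text
time_s: 17.65
tcp_pos: [0.5191, 0.0987, 0.1198]
eef_rot: [179.9, -0.0, -84.9]
contact_force: [-0.1, -1.2, -2.1]
gripper_width: 0.0235
gripper_force: 20.0
```

```bash
python3 - <<'E'
from h import *
print(r.get_state()["contact_force"])
blade((225,120,335,230),(255,195,450,235),dbg="b8")
E
```

```text
[-0.07606692 -1.17373949 -2.05527546]
scene [[253.6999969482422, 198.6999969482422], [301.6000061035156, 177.1999969482422]] wid 7.9
top [[337.8999938964844, 228.39999389648438], [415.20001220703125, 220.39999389648438]] wid 11.4
tip [ 0.5399 -0.1183  0.0532] err 0.0466 root [0.5266 0.0049 0.0867] 0.0011 len 0.1284 pitch 15.1 yaw -83.8 tcp [0.5192 0.0986 0.1202]
```

Request:
jog_arm --deltas '[[[-1,0,0.2,-0.5,0],[-1,0,0.2,-0.5,0],[-1,0,0.2,-0.5,0],[-1,0,0,0,0],[-1,0,0,0,0]]]'

```text
time_s: 18.38
tcp_pos: [0.5194, 0.1051, 0.1054]
eef_rot: [180.0, -0.0, -84.9]
contact_force: [-0.4, -0.3, -1.5]
gripper_width: 0.0236
gripper_force: 20.0
```

```bash
python3 - <<'E'
from h import *
s=r.get_state();print(s["contact_force"],s["moment"])
blade((240,120,335,230),(255,195,450,235),dbg="b9")
h=cv2.imread("pics/b9_top.png"); print("tip top z=.02",onz("top",415.2,220.4,.02))
t=r.capture("top"); s=r.capture("scene"); cv2.imwrite("pics/b9.png",np.vstack([cv2.resize(s[140:260,190:330],(700,600))[:330],cv2.resize(t[190:250,340:480],(630,270)) if 0 else cv2.resize(t[190:244,340:480],(700,270))]))
E
```

```text
[-0.43150222 -0.34839436 -1.48211404] [-0.25798188  0.11515124 -0.06639483]
scene [[252.6999969482422, 199.0], [303.20001220703125, 180.60000610351562]] wid 8.0
top [[335.3999938964844, 228.8000030517578], [416.1000061035156, 220.5]] wid 11.7
tip [ 0.5398 -0.1203  0.0523] err 0.0461 root [0.5262 0.0086 0.0781] 0.0 len 0.1321 pitch 11.2 yaw -84.0 tcp [0.5194 0.1051 0.1055]
tip top z=.02 [ 0.54118349 -0.1500894   0.02      ]
```

Request:
jog_arm --deltas '[[[-1,0.035,-0.4,-0.13,0],[-1,0.035,-0.4,-0.13,0],[-1,0.035,-0.4,-0.13,0],[-1,0.035,-0.4,-0.13,0],[-1,0,0,0,0]]]'

```text
time_s: 19.2
tcp_pos: [0.5206, 0.0883, 0.1]
eef_rot: [180.0, -0.0, -84.9]
contact_force: [0.7, -2.5, -2.1]
gripper_width: 0.0239
gripper_force: 20.0
```

Request:
jog_arm --deltas '[[[-1,0.017,-0.2,-0.065,0],[-1,0.017,-0.2,-0.065,0],[-1,0.017,-0.2,-0.065,0],[-1,0.017,-0.2,-0.065,0],[-1,0,0,0,0]]]'

```text
time_s: 19.82
tcp_pos: [0.5214, 0.0808, 0.0975]
eef_rot: [180.0, -0.0, -84.9]
contact_force: [-0.3, 0.3, -1.4]
gripper_width: 0.0238
gripper_force: 20.0
```

```bash
python3 - <<'E'
from h import *
s=r.get_state();print(s["contact_force"],s["moment"])
blade((240,120,335,230),(255,195,450,235),dbg="b10")
t=cv2.imread("pics/b10_top.png"); s=cv2.imread("pics/b10_scene.png"); cv2.imwrite("pics/b10.png",np.vstack([cv2.resize(s[150:215,190:330],(700,325)),cv2.resize(t[192:246,340:480],(700,270))]))
E
```

```text
[-0.26663053  0.316343   -1.44664764] [-0.31274203 -0.0416175   0.00523473]
scene [[255.1999969482422, 198.3000030517578], [292.1000061035156, 185.1999969482422]] wid 7.8
top [[348.79998779296875, 227.0], [422.8999938964844, 219.39999389648438]] wid 11.6
tip [ 0.5419 -0.1229  0.0581] err 0.0631 root [ 0.5292 -0.0156  0.0698] 0.0015 len 0.1087 pitch 6.2 yaw -83.2 tcp [0.5214 0.0808 0.0975]
```

View pics/b10.png

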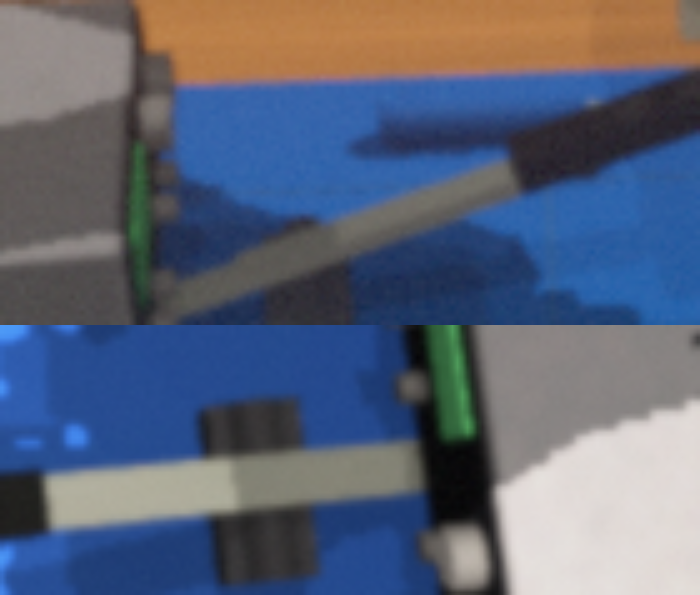

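Request:
jog_arm --deltas '[[[-1,0.013,-0.15,-0.05,0],[-1,0.013,-0.15,-0.05,0],[-1,0.013,-0.15,-0.05,0],[-1,0.013,-0.15,-0.05,0],[-1,0,0,0,0]]]'

```text
time_s: 20.55
tcp_pos: [0.5219, 0.0748, 0.0955]
eef_rot: [180.0, -0.0, -84.9]
contact_force: [-0.1, -0.6, -2.6]
gripper_width: 0.0237
gripper_force: 20.0
```

Request:
jog_arm --deltas '[[[-1,0.009,-0.1,-0.033,0],[-1,0.009,-0.1,-0.033,0],[-1,0,0,0,0]]]'

```text
time_s: 20.92
tcp_pos: [0.5222, 0.0729, 0.0949]
eef_rot: [180.0, -0.0, -84.9]
contact_force: [0.1, 0.9, -0.2]
gripper_width: 0.0236
gripper_force: 20.0
```

Request:
jog_arm --deltas '[[[-1,0.009,-0.1,-0.033,0],[-1,0.009,-0.1,-0.033,0],[-1,0,0,0,0]]]'

```text
time_s: 21.3
tcp_pos: [0.5223, 0.071, 0.0942]
eef_rot: [180.0, -0.0, -84.9]
contact_force: [0.1, 1.1, -0.9]
gripper_width: 0.0235
gripper_force: 20.0
```

Request:
jog_arm --deltas '[[[-1,0.009,-0.1,-0.033,0],[-1,0,0,0,0]]]'

```text
time_s: 21.55
tcp_pos: [0.5224, 0.07, 0.0939]
eef_rot: [180.0, -0.0, -84.9]
contact_force: [0.3, -0.0, -1.5]
gripper_width: 0.024
gripper_force: 20.0
```

```bash
python3 - <<'E'
from h import *
for _ in range(3):
    s=r.get_state(); print(np.round(s["contact_force"],2),np.round(s["moment"],3),s["tcp_pos"]); r.capture("top")
E
```

```text
[ 0.31 -0.01 -1.49] [0.06  0.107 0.018] [0.52238374 0.06996009 0.09387351]
[ 0.38  0.28 -0.84] [-0.062  0.063 -0.036] [0.52240809 0.06997609 0.09388335]
[-0.61 -0.02 -2.  ] [-0.069  0.065 -0.01 ] [0.52242118 0.0699867  0.09388427]
```

Request:
jog_arm --deltas '[[[-1,0.009,-0.1,-0.033,0],[-1,0.009,-0.1,-0.033,0],[-1,0,0,0,0]]]'

```text
time_s: 22.08
tcp_pos: [0.5226, 0.0679, 0.0932]
eef_rot: [180.0, -0.0, -84.9]
contact_force: [0.2, 0.7, -0.8]
gripper_width: 0.0235
gripper_force: 20.0
```

Request:
jog_arm --deltas '[[[-1,0.009,-0.1,-0.033,0],[-1,0.009,-0.1,-0.033,0],[-1,0,0,0,0]]]'

```text
time_s: 22.45
tcp_pos: [0.5228, 0.0659, 0.0925]
eef_rot: [180.0, -0.0, -84.9]
contact_force: [-0.8, 0.8, -0.6]
gripper_width: 0.0238
gripper_force: 20.0
```

Request:
jog_arm --deltas '[[[-1,0.009,-0.1,-0.033,0],[-1,0.009,-0.1,-0.033,0],[-1,0,0,0,0]]]'

```text
time_s: 22.82
tcp_pos: [0.5229, 0.0639, 0.0919]
eef_rot: [180.0, -0.0, -84.9]
contact_force: [0.9, 0.3, -0.7]
gripper_width: 0.0238
gripper_force: 20.0
```

Request:
jog_arm --deltas '[[[-1,0.009,-0.1,-0.033,0],[-1,0.009,-0.1,-0.033,0],[-1,0,0,0,0]]]'

```text
time_s: 23.2
tcp_pos: [0.5232, 0.0619, 0.0912]
eef_rot: [180.0, -0.0, -84.9]
contact_force: [-0.2, 0.1, -0.6]
gripper_width: 0.0235
gripper_force: 20.0
```

Request:
jog_arm --deltas '[[[-1,0.009,-0.1,-0.033,0],[-1,0.009,-0.1,-0.033,0],[-1,0,0,0,0]]]'

```text
time_s: 23.58
tcp_pos: [0.5237, 0.0607, 0.0908]
eef_rot: [-179.9, 0.1, -84.9]
contact_force: [-0.3, 4.9, 1.7]
gripper_width: 0.0239
gripper_force: 20.0
```

Request:
jog_arm --deltas '[[[-1,0,0,0,0]]]'

```text
time_s: 23.7
tcp_pos: [0.5237, 0.0608, 0.0908]
eef_rot: [-179.9, 0.1, -84.9]
contact_force: [-1.0, 5.2, -0.2]
gripper_width: 0.0235
gripper_force: 20.0
```

Request:
jog_arm --deltas '[[[-1,-0.02,0.25,0.08,0],[-1,-0.02,0.25,0.08,0],[-1,-0.014,0.16,-0.4,0],[-1,-0.014,0.16,-0.4,0],[-1,-0.014,0.16,-0.4,0],[-1,-0.014,0.16,-0.4,0],[-1,0,0,0,0]]]' --force 30

```text
time_s: 24.58
tcp_pos: [0.5223, 0.0708, 0.0761]
eef_rot: [180.0, -0.1, -84.9]
contact_force: [-0.2, -6.4, 4.7]
gripper_width: 0.0236
gripper_force: 30.0
```

```bash
python3 - <<'E'
from h import *
f=[]
for _ in range(3):
    s=r.get_state(); f.append(s["contact_force"]); r.capture("top")
print(np.mean(f,0),s["tcp_pos"],s["moment"])
s=r.capture("scene"); cv2.imwrite("pics/l1.png",s)
E
```

```text
[-0.04912754 -6.26490732  4.44103734] [0.52236559 0.07074284 0.07628537] [-2.59122037  0.10769927  0.00360052]
```

Request:
jog_arm --deltas '[[[-1,-0.01,0.12,-0.4,0],[-1,-0.01,0.12,-0.4,0],[-1,-0.01,0.12,-0.4,0],[-1,-0.01,0.1,-0.4,0],[-1,-0.01,0.1,-0.4,0],[-1,-0.01,0.1,-0.4,0],[-1,0,0,0,0]]]'

```text
time_s: 25.65
tcp_pos: [0.5216, 0.077, 0.0521]
eef_rot: [179.9, -0.1, -84.9]
contact_force: [1.5, -7.8, 2.0]
gripper_width: 0.0234
gripper_force: 30.0
```

```bash
cat > psu.py <<'E'
from h import *
# front top edge of PSU (grey top vs black panel) row/col in scene, as tilt indicator; fulcrum check from top
f=[]
for _ in range(2):
    s=r.get_state(); f.append(s["contact_force"]); t=r.capture("top")
sc=r.capture("scene"); import sys; cv2.imwrite(f"pics/{sys.argv[1]}_s.png",sc); cv2.imwrite(f"pics/{sys.argv[1]}_t.png",t)
print("F",np.round(np.mean(f,0),2),"tcp",np.round(s["tcp_pos"],4),"t",s["time_s"])
ref=cv2.cvtColor(cv2.imread("pics/scene0.png"),cv2.COLOR_BGR2GRAY); g=cv2.cvtColor(sc,cv2.COLOR_BGR2GRAY)
def edge(im,u,v0,v1): # strongest vertical gradient in a column strip, subpixel
    p=cv2.GaussianBlur(im,(3,3),0)[v0:v1,u-2:u+3].astype(float).mean(1); d=np.abs(np.diff(p)); k=int(d.argmax()); w=d[max(0,k-2):k+3]; return v0+.5+max(0,k-2)+(w*np.arange(len(w))).sum()/w.sum()
for u in (130,150,170,190,205): print(u,"bottom edge row",round(edge(ref,u,225,255),2),"->",round(edge(g,u,215,255),2),"| top rear edge",round(edge(ref,u,145,170),2),"->",round(edge(g,u,130,170),2))
E
python3 psu.py l2
```

```text
F [ 1.33 -7.25  1.76] tcp [0.5215 0.077  0.052 ] t 25.7
130 bottom edge row 247.66 -> 246.77 | top rear edge 153.39 -> 167.65
150 bottom edge row 245.59 -> 243.81 | top rear edge 167.64 -> 151.75
170 bottom edge row 243.54 -> 240.73 | top rear edge 151.71 -> 149.37
190 bottom edge row 241.65 -> 239.76 | top rear edge 150.28 -> 146.78
205 bottom edge row 240.2 -> 235.62 | top rear edge 149.43 -> 167.13
```

Request:
jog_arm --deltas '[[[-1,0,0.05,-0.4,0],[-1,0,0.05,-0.4,0],[-1,0,0.05,-0.4,0],[-1,0,0,-0.3,0],[-1,0,0,0,0],[-1,0,0,0,0]]]'

```text
time_s: 26.55
tcp_pos: [0.5224, 0.0791, 0.038]
eef_rot: [-179.9, -0.0, -84.9]
contact_force: [-0.8, -5.1, 9.5]
gripper_width: 0.0234
gripper_force: 30.0
```

```bash
python3 psu.py l3
```

```text
F [-0.49 -5.44  8.94] tcp [0.5224 0.0791 0.038 ] t 26.6
130 bottom edge row 247.66 -> 246.44 | top rear edge 153.39 -> 167.56
150 bottom edge row 245.59 -> 242.75 | top rear edge 167.64 -> 166.78
170 bottom edge row 243.54 -> 239.12 | top rear edge 151.71 -> 147.84
190 bottom edge row 241.65 -> 235.59 | top rear edge 150.28 -> 144.37
205 bottom edge row 240.2 -> 232.83 | top rear edge 149.43 -> 164.34
```

Request:
jog_arm --deltas '[[[-1,0,0,-0.2,0],[-1,0,0,-0.2,0],[-1,0,0,-0.2,0],[-1,0,0,-0.1,0],[-1,0,0,0,0],[-1,0,0,0,0]]]'

```text
time_s: 27.45
tcp_pos: [0.5229, 0.0796, 0.0314]
eef_rot: [-179.9, -0.0, -84.9]
contact_force: [-0.9, -4.8, 12.7]
gripper_width: 0.0235
gripper_force: 30.0
```

```bash
python3 psu.py l4; python3 - <<'E'
import cv2,numpy as np
# change below the case front (leg region) between lifts
a=cv2.imread("pics/l3_s.png",0).astype(int);b=cv2.imread("pics/l4_s.png",0).astype(int)
for v in range(232,256,2): print(v,[f"{a[v,u]}/{b[v,u]}" for u in range(180,222,4)])
E
```

```text
F [-1.05 -4.78 12.51] tcp [0.523  0.0796 0.0314] t 27.5
130 bottom edge row 247.66 -> 246.28 | top rear edge 153.39 -> 167.53
150 bottom edge row 245.59 -> 242.4 | top rear edge 167.64 -> 160.73
170 bottom edge row 243.54 -> 238.4 | top rear edge 151.71 -> 146.79
190 bottom edge row 241.65 -> 234.47 | top rear edge 150.28 -> 143.08
205 bottom edge row 240.2 -> 236.48 | top rear edge 149.43 -> 140.4
232 ['74/77', '76/77', '77/76', '77/77', '75/76', '76/70', '73/79', '66/45', '49/28', '42/34', '47/44']
234 ['79/75', '75/77', '75/73', '76/60', '81/58', '57/47', '49/89', '34/45', '31/36', '34/33', '43/46']
236 ['73/68', '73/56', '61/46', '52/42', '93/46', '46/48', '49/61', '29/43', '38/40', '33/35', '47/45']
238 ['56/48', '47/46', '45/43', '47/49', '91/52', '52/46', '39/47', '39/43', '36/35', '35/42', '48/46']
240 ['44/46', '45/48', '44/47', '49/44', '52/49', '48/45', '49/40', '45/44', '30/40', '49/41', '47/44']
242 ['50/49', '43/41', '45/45', '48/49', '48/46', '45/46', '45/47', '44/42', '46/54', '48/44', '56/52']
244 ['43/46', '43/47', '46/48', '45/47', '49/51', '50/50', '53/51', '51/51', '46/52', '50/47', '57/56']
246 ['45/48', '46/50', '49/51', '45/53', '54/51', '54/53', '53/56', '52/54', '58/55', '58/61', '79/75']
248 ['49/50', '53/53', '49/48', '54/54', '52/55', '55/55', '52/53', '68/66', '79/72', '82/85', '83/84']
250 ['51/50', '53/48', '52/53', '49/56', '52/55', '49/47', '72/74', '85/86', '84/84', '84/82', '83/83']
252 ['55/54', '56/51', '55/54', '56/57', '53/52', '65/67', '83/82', '84/82', '84/88', '81/85', '83/85']
254 ['49/52', '50/55', '55/56', '69/67', '82/78', '84/84', '80/83', '88/85', '81/84', '83/89', '86/85']
```

Request:
jog_arm --deltas '[[[-1,0,0,0.2,0],[-1,0,0,0.2,0],[-1,0,0,0.2,0],[-1,0,0,0.2,0],[-1,0,0,0.2,0],[-1,0,0,0.2,0],[-1,0,0,0,0],[-1,0,0,0,0]]]'

```text
time_s: 28.6
tcp_pos: [0.522, 0.08, 0.0421]
eef_rot: [-180.0, 0.0, -84.9]
contact_force: [0.4, 0.7, -0.3]
gripper_width: 0.0239
gripper_force: 30.0
```

```bash
python3 psu.py l5
```

```text
F [-0.    0.88 -0.17] tcp [0.522  0.08   0.0421] t 28.65
130 bottom edge row 247.66 -> 246.54 | top rear edge 153.39 -> 167.61
150 bottom edge row 245.59 -> 243.23 | top rear edge 167.64 -> 151.31
170 bottom edge row 243.54 -> 239.57 | top rear edge 151.71 -> 148.2
190 bottom edge row 241.65 -> 236.2 | top rear edge 150.28 -> 144.79
205 bottom edge row 240.2 -> 237.78 | top rear edge 149.43 -> 165.3
```

Request:
jog_arm --deltas '[[[-1,0,0,0.2,0],[-1,0,0,0.2,0],[-1,0,0,0.2,0],[-1,0,0,0.2,0],[-1,0,0,0,0]]]'

```text
time_s: 29.38
tcp_pos: [0.5216, 0.0795, 0.0503]
eef_rot: [180.0, 0.0, -84.9]
contact_force: [0.2, -0.6, -2.4]
gripper_width: 0.0236
gripper_force: 30.0
```

```bash
python3 psu.py l6
```

```text
F [ 0.37 -0.85 -2.7 ] tcp [0.5216 0.0795 0.0502] t 29.425
130 bottom edge row 247.66 -> 246.66 | top rear edge 153.39 -> 167.62
150 bottom edge row 245.59 -> 243.14 | top rear edge 167.64 -> 151.43
170 bottom edge row 243.54 -> 239.75 | top rear edge 151.71 -> 148.21
190 bottom edge row 241.65 -> 236.21 | top rear edge 150.28 -> 145.16
205 bottom edge row 240.2 -> 237.83 | top rear edge 149.43 -> 143.19
```

The tilt holds at about 0.087 rad while the hand rises and the load is gone, so the legs are out and carrying the supply. Now I'll draw the bar out along its own axis.

Request:
jog_arm --deltas '[[[-1,0,0,0.15,0],[-1,-0.09,1.0,0.09,0],[-1,-0.17,2.0,0.18,0],[-1,-0.17,2.0,0.18,0],[-1,-0.17,2.0,0.18,0],[-1,-0.17,2.0,0.18,0],[-1,-0.17,2.0,0.3,0],[-1,-0.17,2.0,0.5,0]]]' --force 50

```text
time_s: 30.52
tcp_pos: [0.5104, 0.211, 0.0679]
eef_rot: [180.0, -0.0, -84.9]
contact_force: [0.8, 0.4, -4.0]
gripper_width: 0.0234
gripper_force: 50.0
```

```bash
python3 psu.py l7; python3 - <<'E'
from h import *
t=cv2.imread("pics/l7_t.png");h=cv2.cvtColor(t,cv2.COLOR_BGR2HSV)
blade((200,120,420,230),(120,190,420,240))
E
```

```text
F [ 0.96  1.38 -3.24] tcp [0.5113 0.2133 0.0689] t 30.575
130 bottom edge row 247.66 -> 246.54 | top rear edge 153.39 -> 167.63
150 bottom edge row 245.59 -> 243.26 | top rear edge 167.64 -> 151.25
170 bottom edge row 243.54 -> 239.7 | top rear edge 151.71 -> 148.17
190 bottom edge row 241.65 -> 236.34 | top rear edge 150.28 -> 145.15
205 bottom edge row 240.2 -> 237.89 | top rear edge 149.43 -> 142.54
scene [[212.0, 143.0], [212.0, 195.0]] wid 24.0
top [[280.70001220703125, 234.39999389648438], [371.29998779296875, 224.89999389648438]] wid 11.0
tip [ 0.5353 -0.1051  0.1706] err 0.121 root [ 0.553  -0.0331  0.1018] 0.2845 len 0.1012 pitch -42.8 yaw -103.8 tcp [0.5104 0.2096 0.0677]
```

Request:
jog_arm --deltas '[[[-1,0,0,1,0],[-1,0.5,3,1,0],[-1,1.3,4.2,0,-0.05],[-1,1.3,4.2,0,-0.06],[-1,1.3,4.2,0,-0.06],[-1,1.3,4.2,0,-0.06],[-1,1.3,4.2,0,-0.06],[-1,1.0,0.4,0,-0.02]]]'

```text
time_s: 31.78
tcp_pos: [0.5912, 0.4558, 0.0877]
eef_rot: [-180.0, 0.0, -102.6]
contact_force: [-0.1, -0.8, -4.4]
gripper_width: 0.0232
gripper_force: 50.0
```

Request:
jog_arm --deltas '[[[-1,0,0,0,0],[-1,0,0,-1,0],[-1,0,0,-1.5,0],[-1,0,0,-1.5,0],[-1,0,0,-0.8,0],[-1,0,0,-0.5,0],[-1,0,0,-0.5,0],[-1,0,0,0,0]]]' --force 15

```text
time_s: 32.78
tcp_pos: [0.5906, 0.4534, 0.0295]
eef_rot: [180.0, -0.0, -102.7]
contact_force: [0.9, 0.2, -2.7]
gripper_width: 0.0241
gripper_force: 15.0
```

```bash
python3 - <<'E'
from h import *
print(r.get_state()["contact_force"])
blade((370,140,510,250),(130,190,290,250))
E
```

```text
[ 0.85824726  0.18827567 -2.72838935]
scene [[387.0, 207.0], [468.0, 207.0]] wid 8.0
top [[156.5, 212.6999969482422], [243.1999969482422, 230.0]] wid 11.4
tip [0.5307 0.1885 0.0068] err 0.0004 root [0.5676 0.3537 0.0233] 0.0027 len 0.17 pitch 5.6 yaw -102.6 tcp [0.5906 0.4533 0.03  ]
```

Request:
jog_arm --deltas '[[[-1,0,0,-0.5,0],[-1,0,0,-0.5,0],[-1,0,0,-0.5,0],[-1,0,0,-0.4,0],[-1,0,0,-0.3,0],[-1,0,0,0,0]]]' --force 8

```text
time_s: 33.62
tcp_pos: [0.5905, 0.4534, 0.0074]
eef_rot: [180.0, -0.0, -102.7]
contact_force: [1.3, 0.5, -1.9]
gripper_width: 0.0241
gripper_force: 8.0
```

Request:
jog_arm --deltas '[[[-1,0,0,-0.2,0],[-1,0,0,-0.1,0],[-1,0,0,0,0]]]'

```text
time_s: 34.0
tcp_pos: [0.5907, 0.4535, 0.0048]
eef_rot: [180.0, -0.0, -102.7]
contact_force: [-0.9, 0.2, -1.9]
gripper_width: 0.0239
gripper_force: 8.0
```

Request:
jog_arm --deltas '[[[-1,0,0,-0.15,0],[-1,0,0,-0.1,0],[-1,0,0,0,0]]]' --force 4

```text
time_s: 34.38
tcp_pos: [0.5908, 0.4536, 0.003]
eef_rot: [-180.0, 0.0, -102.6]
contact_force: [-2.3, -0.9, 3.6]
gripper_width: 0.0239
gripper_force: 4.0
```

Request:
jog_arm --deltas '[[[-0.4,0,0,0,0],[-0.2,0,0,0,0],[0,0,0,0,0],[0,0,0,0,0],[0,0,0,0.5,0],[0,0,0,2,0],[0,0,0,3,0],[0,0,0,3,0]]]'

```text
time_s: 35.38
tcp_pos: [0.591, 0.4538, 0.0899]
eef_rot: [-180.0, 0.1, -102.7]
contact_force: [-0.1, -0.1, 0.6]
gripper_width: 0.0437
gripper_force: 0.0
```

Request:
jog_arm --deltas '[[[0,0,0,4,0],[0,0,0,4,0],[0,0,0,4,0],[0,0,0,0,0],[0,0,0,0,0]]]'

```text
time_s: 36.0
tcp_pos: [0.5905, 0.4535, 0.2084]
eef_rot: [-180.0, 0.1, -102.7]
contact_force: [0.4, 0.8, -0.7]
gripper_width: 0.0437
gripper_force: 0.0
```

```bash
python3 psu.py z1; python3 - <<'E'
from h import *
blade((370,180,480,230),(140,190,290,250))
E
```

```text
F [-0.2   0.72 -0.82] tcp [0.5903 0.4533 0.2074] t 36.05
130 bottom edge row 247.66 -> 246.64 | top rear edge 153.39 -> 167.58
150 bottom edge row 245.59 -> 242.9 | top rear edge 167.64 -> 161.77
170 bottom edge row 243.54 -> 239.62 | top rear edge 151.71 -> 158.7
190 bottom edge row 241.65 -> 236.34 | top rear edge 150.28 -> 144.87
205 bottom edge row 240.2 -> 248.78 | top rear edge 149.43 -> 142.58
scene [[386.79998779296875, 207.10000610351562], [466.29998779296875, 213.3000030517578]] wid 7.7
top [[160.3000030517578, 213.3000030517578], [244.10000610351562, 230.3000030517578]] wid 10.7
tip [0.5301 0.1875 0.0062] err 0.0011 root [0.5676 0.3524 0.0074] 0.0025 len 0.1691 pitch 0.4 yaw -102.8 tcp [0.5904 0.4533 0.2063]
```

The bar lies flat with its tip at (0.530, 0.188), pitch about 0.4°. The PSU is still tilted about 0.087 rad on its legs, so I'm handing in.

```bash
python3 -c "
from plant import r
print(r.close_job())"
```

```text
the job is handed in; nothing more can be done
None
```

I've handed the job in, with no verdict returned: by my measurements the supply rests on its tilt legs at about 0.087 rad, and the bar lies flat on the bench (about 0.4° pitch), clear of everything.

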